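# Close down the drinks dispenser at the food hand-out

### The arm

A 6-joint arm with a two-finger parallel gripper is mounted at the origin on the work surface. World frame = base frame: x ahead of the robot, y to its left, z up, the work surface at z = 0. Lengths are in m, angles in degrees, forces in N, time in s.
With the tool pointing down it reaches from about 0.3 to 0.75 m from the base axis. Payload 8.5 kg.
Tool frame: the origin (TCP) lies at the very end of the fingers, on their centre line; the grasp point (between the pads) lies grasp_offset behind it (grasp_offset is the distance from the TCP to the grasp point, in m); x points along the fingers, z is the direction in which the jaws open and shut, and the axes are right-handed (so a half turn about x gives the same grasp; the last joint's range is limited). The gripper opens to 85 mm and grips with 20 to 120 N. Pads are 22 mm wide; open, the fingers measure 114 mm over their backs; the gripper's body (76 mm by 85 mm) begins 54 mm behind the grasp point. The pads swing forward as they close: fully open they stand 13 mm farther back than shut.
Start: joints at [-82.294, 21.807, 74.336, -0, 83.858, -12.336], TCP at [0.188, -0.517, 0.231] pointing down, gripper open.
Joint ranges: [-178.18, 178.18], [-50.72, 133.34], [12.68, 142.11], [-81.47, 261.47], [9.98, 163.14], [-165.26, 165.26]. Speed limits (degrees/s): [136.94, 136.94, 180, 180, 180, 180].

### API

Orientations are given as a 3x3 rotation matrix whose columns are the frame's x, y, z axes.
In Python, from rig import observe, get_image, close_job, recognise, grasp_offset gives the robot as it stands.
- The arm moves only by the tool drive_tool, never from a script. Its argument "targets" is a list that holds one entry, the list of rows, each a list of 7 numbers: the shift along the tool's x, y, z in units of 50 mm (1.0 is 50 mm), then the turn, a rotation vector about the tool's x, y, z in rad, then the opening, from -1 (shut) to 1 (fully open), so that 0 is half open. A call has 1 to 5 rows; each row shifts and turns the commanded pose from where the row before left it, along the tool's axes as they then stand; what a row does not reach is not made up. A row lasts 1/10 s, in which the tool goes at most 50 mm and 8.59 degrees, less where a joint would pass 70% of its speed; a pose out of reach is approached as far as the arm can. A call is refused whole if a number of a shift passes 1 or a number of a turn 0.15, either way. A call with a gripper value outside its range is refused whole. The fingers move at their own pace and stop on an object; "force" is the grip in N (left out, the last holds). Time passes only in rows, so rows that do not move let the fingers close. It gives the time, the measured TCP pose, the force and the opening at its end, in the units of the state.
- observe(): the state, without advancing time (a new reading comes with each control period).
- get_image(name): name is "scene" or "top" or "wrist"; returns a dict with "image" (384x512x3 uint8, red, green, blue), "fx", "fy", "cx", "cy" (pixels), "rvec" (rotation vector, rad) and "tvec" (3), from world to camera coordinates, as OpenCV has them. Camera axes: x right, y down, z forward; pixel columns grow to the right and rows downward; lengths in m; the calibration is good to about 2 mm. The wrist camera is an equidistant fisheye: a pixel r from the principal point sees the ray r / f radians off the axis. A picture is of the moment at which its call begins. There is no depth.
- close_job(): hands the job in, once; it reports no verdict.
Trained networks look in a picture, given as the dict that the camera call returned (one of the last four; its "shot" number tells which), for a name from the list of things; names that differ only in an ending like _2 or _b are one class to them, and where a whole thing is asked for, a point or a joint stands for the part that bears it (a point fixed in the world has none). Each returns a list of dicts, best first, with "p" (0 to 1); they miss things now and then, are a little off and sometimes report something else, mostly with a low value. They report only what shows in the picture. A call takes as long as a camera call. They do not tell look-alikes from the thing itself.
- recognise(label, picture): "at" ([column, row] as shares, 0 to 1, of the picture: columns of its width, rows of its height, amid what is visible of it).
The state is a dict: "time_s": time; "q": joint angles; "qvel": joint speeds; "joint_efforts": joint torques, N m; "position": TCP position; "tool_rot": TCP orientation; "ft_force": force on the tool from outside, world axes, zero at the start; "wrist_torque": the same for the moment, N m; "grip_width": finger opening in m.
Only numpy, scipy, OpenCV 4.12 (cv2) and the standard library are available. Lean on these libraries where they do the work, as an engineer would, in place of code of your own. Each camera call takes 0.05 s, during which the arm holds its last target.

### The job

Close the drinks dispenser down for the day. Shut its tap by turning the black T-handle clockwise until it lies crosswise to the spout, pressing it firmly down as you turn so that the tapered plug goes fully home and stays there; push the drip tray fully home under the spout; flip all four upright red switches off, laid over towards the tank, and shut the clear splash cover over them. Leave the mug and the tin where they stand.

Things in the scene. Friction and masses are not known exactly. Their poses are not given: they have to be found in the camera images.
- machine: Drinks dispenser, fixed: steel tank 210 mm across, 435 mm high, on a grey plinth, tap in front, grey switch console beside the tap. Origin on the counter under the tap plug's axis; +y from the tank out along the spout, +x to the console. In mm: tank from y -120 back; console top 60 high, x 137 to 213, y -250 to 75; rails 16 high guide the tray, inner faces x -73 and 73, y -12 to 90.
- spout_mouth (a point): Middle of the spout's lower end, 108 mm above the counter; the spout is 23 mm wide. Axes as the dispenser's.
- tap_grip (a point): Centre of the black T-handle bar: 70 mm long along this y, 10 thick along x, 15 high, on a boss 18 mm across over a flat steel collar 48 mm across (its top 14.5 mm below this point; fingertips can press on it on both sides of the bar). 203.5 mm above the counter with the plug fully proud, 192.5 with its collar down on the valve's rim.
- tap_depth (a joint): How far the tapered plug is down in the valve (m): 0 = collar 11 mm above the rim, 0.011 = collar on the rim; counts as home from 0.009. Loose for 4 mm, then it wedges. Pressed straight down it needs 30 to 40 N to get home; while turning, 12 N gets it home and 15 to 20 N down to the rim. Then it holds by friction when let go. Starts at 0 to 0.003.
- tap_turn (a joint): Angle of the T-handle (rad), growing clockwise seen from above: 0 = open, bar in line with the spout; 1.57 = shut, bar crosswise to the spout; stop at 1.62. Starts part open at 0.15 to 0.5. Turning the pressed plug takes up to about 0.5 N m.
- tray: Loose steel drip tray 140 x 140 mm, 22 mm high, about 0.3 kg, with a tab 70 mm wide in the middle of its front (+y) wall, 36 mm high; origin at the centre of its underside; axes along the dispenser's. It stands pulled out 50 to 80 mm towards the dispenser's +y, its rear still between the rails.
- tray_home (a point): Point on the dispenser, at counter height, where the tray's origin lies when the tray is fully home against its stop under the spout; axes as the dispenser's.
- switch_row (a point): Middle of the line of the four switch pivots, 63 mm above the counter; axes as the dispenser's. Pivots of switches 1 to 4 at y = +48, +16, -16, -48 mm from here. Each is a red paddle 28 mm long, 18 mm wide along x. A finger dragged along the row towards -y with its lower end 12 to 22 mm above the pivots lays each paddle over and passes on over it.
- switch1 (a joint): Switch 1, nearest the front (rad): 0 = on, upright; 1.25 = off, laid over towards the dispenser's -y (tank side). Off from 0.7. About 1.5 N at the tip moves it; it stays where it is left.
- switch2 (a joint): Switch 2, as switch 1.
- switch3 (a joint): Switch 3, as switch 1.
- switch4 (a joint): Switch 4, farthest back, as switch 1.
- cover (a joint): Clear splash cover, 168 mm along y, 72 wide, 50 g, hinged along y between tap and console (hinge 37 mm to the -x side of the switch pivots). Angle (rad): 0 = shut flat over the switches, 1.57 = upright, 1.7 = stop, leaning to the tap. Starts at 1.5 to 1.68. Its free edge pushed towards +x past about 1.3, it falls shut. It shuts only over laid-over switches.
- cover_edge (a point): Middle of the cover's free long edge (white strip), 72 mm from the hinge, about 137 mm above the counter while the cover stands open. This frame's y lies along the edge.
- mug: Blue mug with a handle, 80 mm across, 92 mm high, origin at the centre of its foot. Bystander.
- tin: Food tin, 75 mm across, 110 mm high, origin at the centre of its foot. Bystander.
Mind the look-alikes: they are no part of the job. What is shaped like the tray but turquoise or yellow is not meant.

How it is judged (in metres and radians):
On the way:
1. the handle turns towards shut with the plug already pressed down into its taper (at least 5.5 mm down while the handle is between 0.75 and 1.4 rad) (value of joint tap_depth above 0.0055 m and value of joint tap_turn between 0.75 and 1.4 rad), for 0.05 s.
At the end, for the whole second after the job is handed in: Tap plug at least 9 mm down and holding, handle at 1.40 rad or more; tray flat, still, within 10 mm of home; four switches past 0.7 rad; cover within 0.1 rad of shut; mug and tin within 30 mm of where they stood (value of joint tap_depth above 0.009 m and value of joint tap_turn above 1.4 rad and horizontal distance between tray and tray_home below 0.01 m and angle between tray's own z axis and vertical below 0.1 rad and linear speed of tray below 0.02 m/s and value of joint each of switch1, switch2, switch3, switch4 above 0.7 rad and value of joint cover below 0.1 rad and distance of each of mug, tin from where it was at the start of the episode below 0.03 m); the robot touches nothing.
It fails at once if the mug is knocked over or pushed away (distance of mug from where it was at the start of the episode above 0.03 m or angle between mug's own z axis and vertical above 0.4 rad).
It fails at once if the tin is knocked over or pushed away (distance of tin from where it was at the start of the episode above 0.03 m or angle between tin's own z axis and vertical above 0.4 rad).
It also fails if it takes over 69 s, if anything falls off the work surface, if the arm or the gripper's body presses on something with over 40 N, if the wrist force passes 120 N, or if a joint passes its speed limit or range.

## Working session

There is one attempt and no reset: what is moved stays moved. The work goes in short steps, Python scripts to look and compute and a tool call to move; the robot and the scene stay as the last step left them, time stands still between calls to the robot, and variables do not carry over. Pictures are saved under pics/ and viewed, and the job is handed in when it is done.

Besides the shell and the picture viewer there is one more tool, called after "Request:" in YAML: its name, and indented under it one key for each argument. drive_tool: Moves the arm, as the interface text tells. Its arguments: {"type":"object","properties":{"targets":{"type":"array"},"force":{"type":"number"}},"required":["targets"]}

```bash
ls; mkdir -p pics; cat > h.py <<'E'
import numpy as np, cv2, json
from rig import observe, get_image, close_job, recognise, grasp_offset
def snap(name, fn):
    d=get_image(name); cv2.imwrite('pics/'+fn, cv2.cvtColor(d['image'],cv2.COLOR_RGB2BGR)); return d
def cam(d):
    R,_=cv2.Rodrigues(np.array(d['rvec'],float)); t=np.array(d['tvec'],float).ravel(); return R,t
def ray(d,u,v):
    R,t=cam(d); r=np.array([(u-d['cx'])/d['fx'],(v-d['cy'])/d['fy'],1.]); return -R.T@t, R.T@r
def onz(d,u,v,z):
    c,r=ray(d,u,v); return c+r*(z-c[2])/r[2]
def proj(d,P):
    R,t=cam(d); p=R@np.array(P,float)+t; return np.array([d['fx']*p[0]/p[2]+d['cx'],d['fy']*p[1]/p[2]+d['cy']])
def save(d,fn):
    np.savez(fn,**{k:np.array(v) for k,v in d.items()})
def tri(d1,p1,d2,p2):
    a,r=ray(d1,*p1); b,s=ray(d2,*p2); A=np.stack([r,-s],1); x=np.linalg.lstsq(A,b-a,rcond=None)[0]
    P=a+r*x[0];Q=b+s*x[1]; return (P+Q)/2, np.linalg.norm(P-Q)
E
python3 - <<'E'
from h import *
print(observe(), grasp_offset)
a=snap('scene','s0.png'); b=snap('top','t0.png')
save(a,'s0.npz'); save(b,'t0.npz')
for l in ['machine','tap_grip','tap_turn','tray','switch1','switch_row','cover','cover_edge','spout_mouth','mug','tin']:
    for n,d in(('s',a),('t',b)):
        try:
            r=recognise(l,d); print(l,n,[(round(x['p'],2),round(x['at'][0]*512),round(x['at'][1]*384)) for x in r][:5])
        except Exception as e: print(l,n,e)
E
```

```text
pics
{'time_s': 0.0, 'q': array([-8.22943070e+01,  2.18426023e+01,  7.43831713e+01,  2.01392081e-03,
        8.38567402e+01, -1.23370706e+01]), 'qvel': array([ 0.02728074, -0.05745384, -0.04480434,  0.10132726,  0.05008229,
        0.02909761]), 'joint_efforts': array([ 1.45415447e-04, -4.48459876e+01, -2.31280392e+01, -1.15905432e-04,
        4.68061451e-03, -1.64584412e-05]), 'position': array([ 0.18845437, -0.51641713,  0.23070597]), 'tool_rot': array([[-1.58468261e-04,  9.39438412e-01,  3.42717734e-01],
       [ 1.43181917e-03,  3.42717601e-01, -9.39437383e-01],
       [-9.99998962e-01,  3.41838815e-04, -1.39941579e-03]]), 'ft_force': array([-0.40990277, -0.23893644,  1.0037636 ]), 'wrist_torque': array([ 0.00092679, -0.00798926,  0.07612938]), 'grip_width': 0.08523908799455637} 0.0187
machine s [(0.74, 163, 142)]
machine t [(0.72, 405, 233)]
tap_grip s [(0.59, 212, 136)]
tap_grip t [(0.79, 325, 232), (0.67, 327, 189)]
tap_turn s [(0.65, 212, 140)]
tap_turn t [(0.81, 324, 235), (0.25, 404, 240)]
tray s [(0.69, 250, 210), (0.68, 354, 212), (0.59, 96, 266)]
tray t [(0.81, 214, 289), (0.58, 279, 234), (0.56, 322, 126)]
switch1 s [(0.39, 172, 210)]
switch1 t []
switch_row s []
switch_row t [(0.81, 404, 238), (0.74, 326, 192)]
cover s [(0.57, 176, 184)]
cover t [(0.88, 329, 190)]
cover_edge s [(0.81, 176, 185), (0.72, 214, 138), (0.42, 214, 137)]
cover_edge t [(0.88, 330, 193), (0.57, 406, 235)]
spout_mouth s [(0.91, 164, 142)]
spout_mouth t [(0.75, 409, 235)]
mug s [(0.96, 210, 245)]
mug t [(0.55, 264, 169)]
tin s [(0.98, 286, 254)]
tin t [(0.66, 217, 191), (0.5, 326, 234)]
```

View pics/s0.png

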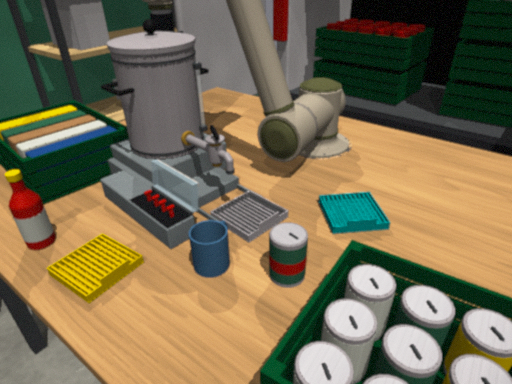

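View pics/t0.png

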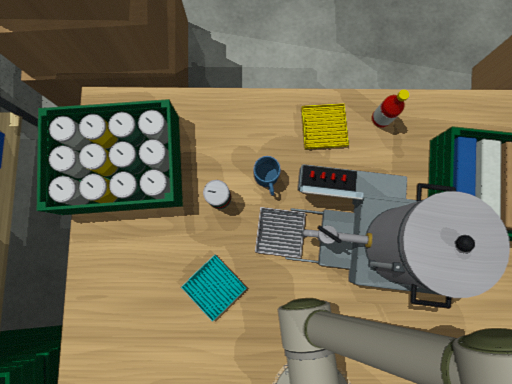

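```bash
python3 - <<'E'
import cv2
t=cv2.imread('pics/t0.png'); s=cv2.imread('pics/s0.png')
cv2.imwrite('pics/t0c.png',cv2.resize(t[130:300,190:440],None,fx=3.2,fy=3.2,interpolation=cv2.INTER_CUBIC))
cv2.imwrite('pics/s0c.png',cv2.resize(s[100:280,110:300],None,fx=3.3,fy=3.3,interpolation=cv2.INTER_CUBIC))
E
```

```text
(no output)
```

View pics/t0c.png

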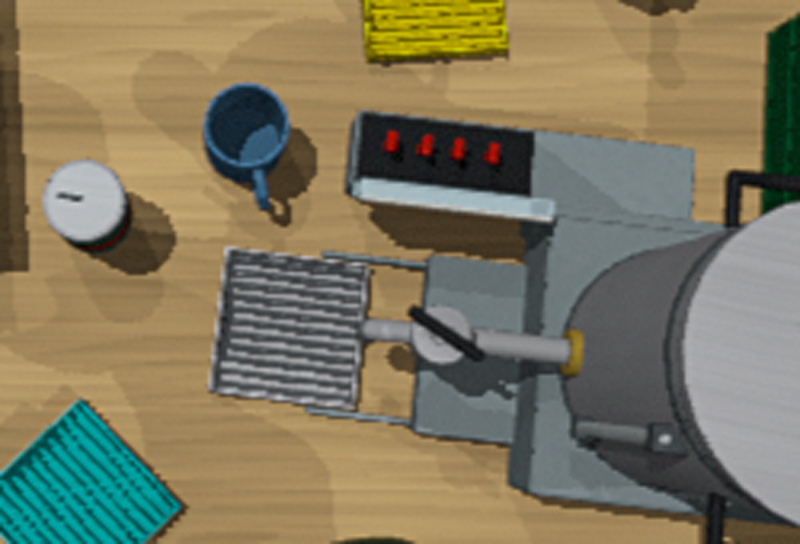

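View pics/s0c.png

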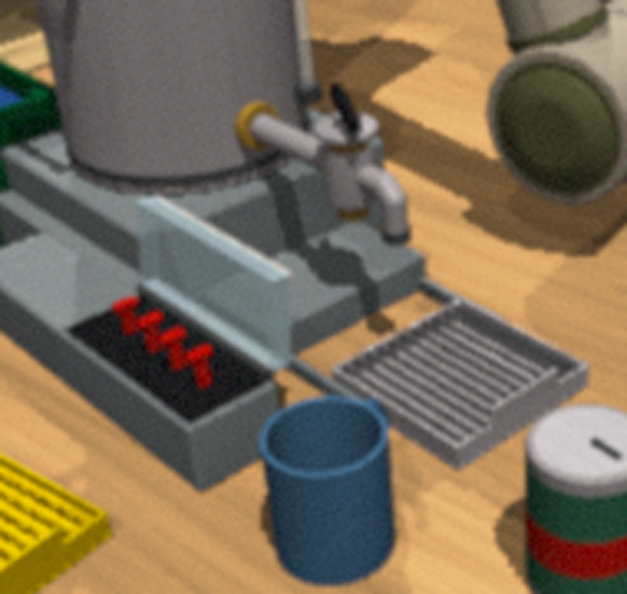

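The scene view shows the grey tray (scene 250,213; top 280,234), in line with the spout. The turquoise (354,212) and yellow (96,266) ones are look-alikes. The T-handle is at top (330,234), the switches at top (311–344,174–178), and the cover is open. I'll fit the machine pose next.

```bash
cat > fit.py <<'E'
from h import *
from scipy.optimize import least_squares
L=lambda f:{k:v for k,v in np.load(f).items()}
s=L('s0.npz'); t=L('t0.npz')
T=lambda u,v:(190+u/3.2-.5,130+v/3.2-.5)
S=lambda u,v:(110+u/3.3-.5,100+v/3.3-.5)
# (machine pts mm, cam, pix)
obs=[((213,75,60),'t',T(360,112)),((213,-250,60),'t',T(693,148)),((137,-250,60),'t',T(691,228)),
((0,0,203),'t',T(447,333)),((213,75,60),'s',S(197,435)),((213,75,0),'s',S(203,488)),((0,0,203),'s',S(345,110)),
((73,90,16),'t',T(323,255)),((-73,90,16),'t',T(310,410))]
def m2w(p,P):
    c,sn=np.cos(p[2]),np.sin(p[2]); x,y,z=np.array(P)/1000.
    return np.array([p[0]+c*x-sn*y,p[1]+sn*x+c*y,z])
def res(p):
    return np.concatenate([proj(t if c=='t' else s,m2w(p,P))-np.array(q) for P,c,q in obs])
if __name__=='__main__':
    print(onz(t,329,234,.2),onz(t,280,234,.022),onz(t,264,169,.09),onz(t,217,191,.11))
    c=onz(t,329,234,.2)
    best=min((least_squares(res,[c[0],c[1],a],loss='soft_l1') for a in np.arange(-3,3.1,1)),key=lambda r:r.cost)
    p=best.x; print('pose',p,np.degrees(p[2])); print(np.round(res(p).reshape(-1,2),1))
    np.save('p.npy',p)
    inv=lambda W:((W[0]-p[0])*np.cos(p[2])+(W[1]-p[1])*np.sin(p[2]),-(W[0]-p[0])*np.sin(p[2])+(W[1]-p[1])*np.cos(p[2]))
    for i,q in enumerate([(392,143),(427,147),(459,150),(493,154)]): print('sw',np.round(1000*np.array(inv(onz(t,*T(*q),.082))),1))
    for q,z in [((230,248),.022),((370,263),.022),((358,410),.022),((210,390),.022)]: print('tray',np.round(1000*np.array(inv(onz(t,*T(*q),z))),1))
    for q in [(352,190),(553,210)]: print('cov',np.round(1000*np.array(inv(onz(t,*T(*q),.137))),1))
    a=onz(t,*T(414,311),.203)-onz(t,*T(480,356),.203); a=np.array([a[0]*np.cos(p[2])+a[1]*np.sin(p[2]),-a[0]*np.sin(p[2])+a[1]*np.cos(p[2])]); print('turn',np.arctan2(a[0],a[1]))
E
python3 fit.py
```

```text
[ 0.47109461 -0.0219934   0.2       ] [0.47741879 0.09221818 0.022     ] [0.6658219  0.14359493 0.09      ] [0.59578956 0.27904714 0.11      ]
pose [ 0.46986935 -0.0217884  -0.10559011] -6.0498673983093925
[[-1.1 -0.7]
 [ 1.3 -0.3]
 [ 0.6 -0.6]
 [-0.   0.9]
 [-1.6 -2.5]
 [ 0.4  2.1]
 [ 0.3 -2.4]
 [-0.3  0.9]
 [-0.9 -0.3]]
sw [179.6  41.4]
sw [179.4   8.7]
sw [180.  -21.1]
sw [179.7 -52.8]
tray [ 72.  180.1]
tray [72.6 43.8]
tray [-68.4  42.3]
tray [-65.4 184.2]
cov [121.5  80. ]
cov [123.5 -96.3]
turn 0.4934404722745728
```

```bash
cat >> h.py <<'E'
def plan(way, turn=0., n=None, step=.045, cur=None):
    """rows to go through world waypoints, from current measured pose; tool kept; turn about tool x total (rad)"""
    st=observe(); p=np.array(st['position']); R=np.array(st['tool_rot']); 
    dirs=[]
    for w in way:
        d=np.array(w)-p; k=max(1,int(np.ceil(np.abs(R.T@d).max()/step))); dirs+= [d/k]*k; p=np.array(w)
    k=len(dirs); rt=turn/k
    assert abs(rt)<=.15, rt
    for i,d in enumerate(dirs):
        Ri=R@cv2.Rodrigues(np.array([rt*i,0,0.]))[0]
        v=Ri.T@d/.05
        print('[%s,%.2f,0,0,G],'%(','.join('%.2f'%x for x in v),rt), '' if (i+1)%5 else '\n')
E
python3 - <<'E'
from h import *
t={k:v for k,v in np.load('t0.npz').items()}
print('lowerhandle',onz(t,430,300,.34),onz(t,412,304,.34),onz(t,448,306,.34)); print(onz(t,409,235,.1))
plan([(.13,-.30,.26),(.235,-.17,.26),(.31,-.03,.28)],turn=0)
plan([(.13,-.30,.26),(.235,-.17,.26),(.31,-.03,.28)],turn=-.61)
E
```

```text
lowerhandle [ 0.32628445 -0.20626032  0.34      ] [ 0.31776888 -0.16726891  0.34      ] [ 0.31410224 -0.24390864  0.34      ]
[ 0.47382497 -0.27088955  0.1       ]
[-0.11,0.08,-0.89,0.00,0,0,G], 
[-0.11,0.08,-0.89,0.00,0,0,G], 
[-0.11,0.08,-0.89,0.00,0,0,G], 
[-0.11,0.08,-0.89,0.00,0,0,G], 
[-0.11,0.08,-0.89,0.00,0,0,G], 

[-0.00,0.72,-0.43,0.00,0,0,G], 
[-0.00,0.72,-0.43,0.00,0,0,G], 
[-0.00,0.72,-0.43,0.00,0,0,G], 
[-0.00,0.72,-0.43,0.00,0,0,G], 
[-0.13,0.79,-0.71,0.00,0,0,G], 

[-0.13,0.79,-0.71,0.00,0,0,G], 
[-0.13,0.79,-0.71,0.00,0,0,G], 
[-0.11,0.08,-0.89,-0.05,0,0,G], 
[-0.11,0.12,-0.89,-0.05,0,0,G], 
[-0.11,0.17,-0.88,-0.05,0,0,G], 
[-0.11,0.21,-0.87,-0.05,0,0,G], 
[-0.11,0.26,-0.86,-0.05,0,0,G], 

[-0.00,0.80,-0.24,-0.05,0,0,G], 
[-0.00,0.81,-0.20,-0.05,0,0,G], 
[-0.00,0.82,-0.15,-0.05,0,0,G], 
[-0.00,0.83,-0.11,-0.05,0,0,G], 
[-0.13,1.02,-0.28,-0.05,0,0,G], 

[-0.13,1.03,-0.23,-0.05,0,0,G], 
[-0.13,1.04,-0.18,-0.05,0,0,G],
```

```bash
python3 - <<'E'
from h import *
plan([(.16,-.40,.43),(.26,-.22,.45),(.36,-.02,.42)],step=.048)
E
```

```text
[-0.79,0.05,-0.48,0.00,0,0,G], 
[-0.79,0.05,-0.48,0.00,0,0,G], 
[-0.79,0.05,-0.48,0.00,0,0,G], 
[-0.79,0.05,-0.48,0.00,0,0,G], 
[-0.79,0.05,-0.48,0.00,0,0,G], 

[-0.10,0.78,-0.67,0.00,0,0,G], 
[-0.10,0.78,-0.67,0.00,0,0,G], 
[-0.10,0.78,-0.67,0.00,0,0,G], 
[-0.10,0.78,-0.67,0.00,0,0,G], 
[0.15,0.81,-0.77,0.00,0,0,G], 

[0.15,0.81,-0.77,0.00,0,0,G], 
[0.15,0.81,-0.77,0.00,0,0,G], 
[0.15,0.81,-0.77,0.00,0,0,G],
```

Request:
drive_tool:
  targets:
    - [[-0.8,0.05,-0.5,0,0,0,0],[-0.8,0.05,-0.5,0,0,0,0],[-0.8,0.05,-0.5,0,0,0,0],[-0.8,0.05,-0.5,0,0,0,0],[-0.8,0.05,-0.5,0,0,0,0]]

```text
time_s: 1.7
position: [0.1571, -0.3935, 0.433]
tool_rot: [[0.0, 0.939, 0.343], [-0.0, 0.343, -0.939], [-1.0, -0.0, 0.0]]
ft_force: [-0.1, -1.1, 0.8]
grip_width: 0.0423
```

Request:
drive_tool:
  targets:
    - [[-0.1,0.8,-0.68,0,0,0,0],[-0.1,0.8,-0.68,0,0,0,0],[-0.1,0.8,-0.68,0,0,0,0],[-0.1,0.8,-0.68,0,0,0,0],[0.15,0.8,-0.78,0,0,0,0]]

```text
time_s: 2.2
position: [0.2777, -0.1755, 0.4446]
tool_rot: [[0.002, 0.94, 0.342], [-0.002, 0.342, -0.94], [-1.0, 0.001, 0.003]]
ft_force: [1.0, 0.1, 0.2]
grip_width: 0.0426
```

Request:
drive_tool:
  targets:
    - [[0.15,0.8,-0.78,0,0,0,0.5],[0.15,0.8,-0.78,0,0,0,0.5],[0.15,0.8,-0.78,0,0,0,0.5],[0,0.4,0,-0.15,0,0,0.5],[0,0.4,0,-0.15,0,0,0.5]]

```text
time_s: 2.7
position: [0.3785, -0.0251, 0.4238]
tool_rot: [[0.0, 0.791, 0.612], [-0.0, 0.612, -0.791], [-1.0, 0.0, 0.0]]
ft_force: [-0.7, -0.7, -0.5]
grip_width: 0.0639
```

```bash
python3 - <<'E'
from h import *
p=np.load('p.npy')
st=observe(); print(st['time_s'],st['q'],st['position'])
plan([(.47,-.022,.30)],turn=-.31)
E
```

```text
2.7 [-2.18295465e+01 -5.13297364e-01  7.19407126e+01 -4.61146315e-03
  1.08544037e+02  3.04356757e+01] [ 0.37847711 -0.0250514   0.42377445]
[0.83,0.49,0.36,-0.10,0,0,G], 
[0.83,0.46,0.41,-0.10,0,0,G], 
[0.83,0.41,0.45,-0.10,0,0,G],
```

Request:
drive_tool:
  targets:
    - [[0.83,0.5,0.36,-0.1,0,0,0.5],[0.83,0.46,0.4,-0.1,0,0,0.5],[0.83,0.42,0.45,-0.1,0,0,0.5],[0,0,0,0,0,0,0.5]]

```text
time_s: 3.1
position: [0.4676, -0.0236, 0.2975]
tool_rot: [[-0.01, 0.579, 0.815], [0.003, 0.815, -0.579], [-1.0, -0.003, -0.01]]
ft_force: [-0.9, -0.1, 0.5]
grip_width: 0.0641
```

```bash
python3 - <<'E'
from h import *
st=observe(); print(st['q'],st['position'],st['tool_rot'])
w=snap('wrist','w1.png'); save(w,'w1.npz')
t=snap('top','t1.png')
E
```

```text
[-1.74296319e+01  1.12429802e+01  7.85776914e+01  1.06171978e-02
  9.07711739e+01  1.79712021e+01] [ 0.46758138 -0.02359215  0.29750481] [[-0.0097997   0.57927703  0.81507183]
 [ 0.00327081  0.81512518 -0.57927562]
 [-0.99994663 -0.00301078 -0.00988269]]
```

View pics/w1.png

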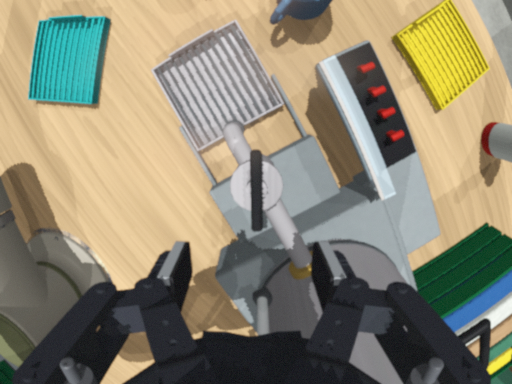

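The wrist view shows the T-bar running from (257,150) to (256,230), with the collar centred near (256,185). The bar is nearly parallel to the pads.

```bash
cat >> h.py <<'E'
def wray(d,u,v):
    R,t=cam(d); x=(u-float(d['cx']))/float(d['fx']); y=(v-float(d['cy']))/float(d['fy']); th=np.hypot(x,y)
    r=np.array([x/th*np.sin(th),y/th*np.sin(th),np.cos(th)]); return -R.T@t, R.T@r
def won(d,u,v,z):
    c,r=wray(d,u,v); return c+r*(z-c[2])/r[2]
def wproj(d,P):
    R,t=cam(d); p=R@np.array(P,float)+t; th=np.arctan2(np.hypot(p[0],p[1]),p[2]); k=th/np.hypot(p[0],p[1])
    return np.array([float(d['fx'])*p[0]*k+float(d['cx']),float(d['fy'])*p[1]*k+float(d['cy'])])
def w2m(W):
    p=np.load('p.npy'); c,s=np.cos(p[2]),np.sin(p[2]); dx,dy=W[0]-p[0],W[1]-p[1]; return np.array([c*dx+s*dy,-s*dx+c*dy])*1000
def m2w(P):
    p=np.load('p.npy'); c,s=np.cos(p[2]),np.sin(p[2]); x,y,z=np.array(P)/1000.; return np.array([p[0]+c*x-s*y,p[1]+s*x+c*y,z])
E
python3 - <<'E'
from h import *
import cv2
w={k:v for k,v in np.load('w1.npz').items()}
im=w['image']; c=im[110:270,180:340]; cv2.imwrite('pics/w1c.png',cv2.resize(c[:,:,::-1],None,fx=4,fy=4,interpolation=cv2.INTER_CUBIC))
for q in [(257,150),(256,230)]: print(won(w,*q,.209))
print('collar',won(w,256,185,.188))
for q in [(368,67),(378,91),(388,114),(397,136)]: print('swtip',w2m(won(w,*q,.09)))
for q in [(318,65),(382,200),(396,194),(368,40)]: print(w2m(won(w,*q,.06)))
for q in [(233,22),(155,70),(197,150),(283,104)]: print('tray',w2m(won(w,*q,.022)))
print('spout', w2m(won(w,232,126,.125)))
E
```

```text
[0.49455029 0.00730287 0.209     ]
[ 0.45461214 -0.04803359  0.209     ]
collar [ 0.47416137 -0.02046262  0.188     ]
swtip [182.02634551  41.40354598]
swtip [180.20544282   9.5961444 ]
swtip [179.95815502 -21.86603301]
swtip [179.90777801 -52.7829081 ]
[133.36069808  70.04944474]
[ 135.17128215 -137.4138917 ]
[ 158.73936883 -140.20817945]
[212.95023783  71.87874339]
tray [ 69.71338512 181.27290737]
tray [-59.31148447 180.29043447]
tray [-66.03419821  47.51966215]
tray [72.12648917 44.39795406]
spout [ 5.34899991 55.0244649 ]
```

View pics/w1c.png

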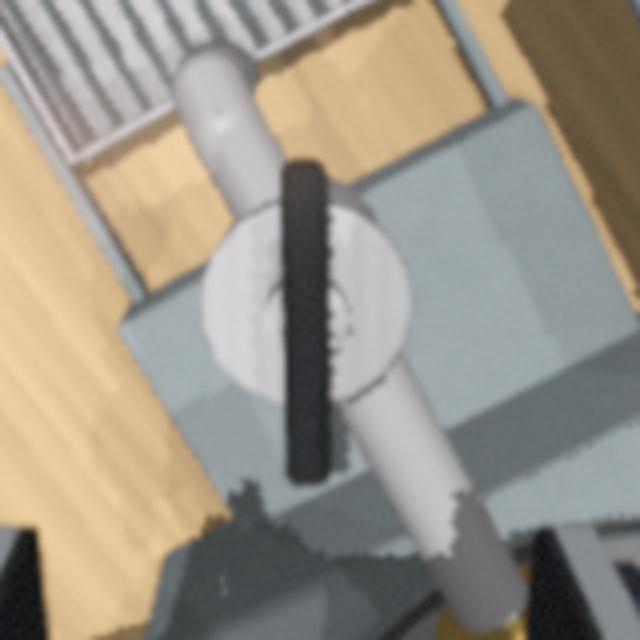

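```bash
python3 - <<'E'
from h import *
w={k:v for k,v in np.load('w1.npz').items()}
a,b=[won(w,*q,.209) for q in [(256.1,149.9),(256.8,230.4)]]; d=a-b; print((a+b)/2,np.degrees(np.arctan2(d[0],d[1])))
st=observe(); print(st['position'],st['tool_rot'])
plan([(.4735,-.0205,.194)])
E
```

```text
[ 0.47448661 -0.02047951  0.209     ] 34.658581561403594
[ 0.46711822 -0.02404568  0.30288256] [[-1.43426704e-03  5.82356889e-01  8.12931976e-01]
 [ 3.45866010e-04  8.12933052e-01 -5.82357049e-01]
 [-9.99998912e-01 -5.54089983e-04 -1.36738054e-03]]
[0.73,0.04,0.02,0.00,0,0,G], 
[0.73,0.04,0.02,0.00,0,0,G], 
[0.73,0.04,0.02,0.00,0,0,G],
```

Request:
drive_tool:
  targets:
    - [[0.55,0.04,0.03,0,0,0,0.5],[0.55,0.04,0.03,0,0,0,0.5],[0,0,0,0,0,0,0.5]]

```text
time_s: 3.5
position: [0.4707, -0.0224, 0.2475]
tool_rot: [[-0.002, 0.583, 0.813], [0.001, 0.813, -0.583], [-1.0, -0.001, -0.002]]
ft_force: [-0.4, -0.5, -0.5]
grip_width: 0.0644
```

```bash
python3 - <<'E'
from h import *
w=snap('wrist','w2.png'); save(w,'w2.npz')
st=observe(); print(st['position'],st['tool_rot'])
cv2.imwrite('pics/w2c.png',cv2.resize(w['image'][110:380,130:380,::-1],None,fx=2.2,fy=2.2,interpolation=cv2.INTER_CUBIC))
E
```

```text
[ 0.47146806 -0.02267655  0.24927641] [[ 5.46155044e-04  5.82570358e-01  8.12780093e-01]
 [-2.32142520e-04  8.12780266e-01 -5.82570327e-01]
 [-9.99999824e-01  1.29492903e-04  5.79143393e-04]]
```

View pics/w2c.png

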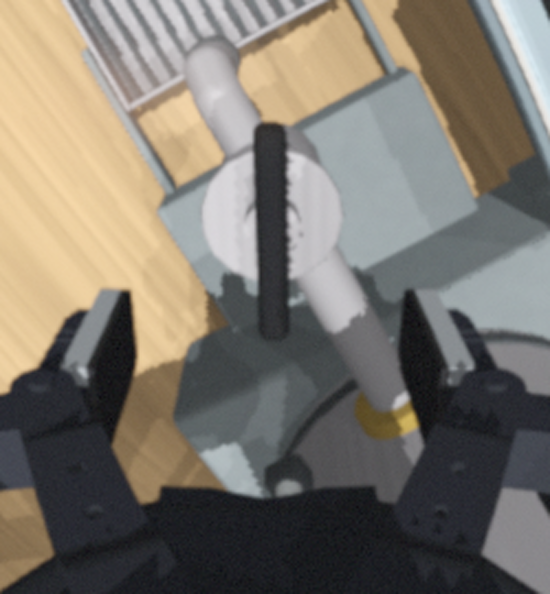

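```bash
python3 - <<'E'
from h import *
w={k:v for k,v in np.load('w2.npz').items()}
a,b=[won(w,130+u/2.2-.3,110+v/2.2-.3,.209) for u,v in [(270,124),(273.5,337)]]; d=a-b; print((a+b)/2,np.linalg.norm(d),np.degrees(np.arctan2(d[0],d[1])))
R=observe()['tool_rot'];print(R.T@((a+b)/2-observe()['position'])/.05)
E
```

```text
[ 0.47453893 -0.01991446  0.209     ] 0.06880043762000644 34.667083174363135
[0.80554868 0.08057506 0.01727025]
```

Request:
drive_tool:
  targets:
    - [[0.55,0.04,0.01,-0.015,0,0,0.5],[0.55,0.035,0.005,0,0,0,0.5],[0,0,0,0,0,0,0.5],[0,0,0,0,0,0,-0.3],[0,0,0,0,0,0,-0.6]]
  force: 60

```text
time_s: 4.05
position: [0.4755, -0.0203, 0.1954]
tool_rot: [[0.004, 0.57, 0.822], [-0.001, 0.822, -0.57], [-1.0, 0.001, 0.004]]
ft_force: [0.6, -0.9, -0.5]
grip_width: 0.0358
```

Request:
drive_tool:
  targets:
    - [[0,0,0,0,0,0,-1],[0,0,0,0,0,0,-1],[0,0,0,0,0,0,-1]]
  force: 80

```text
time_s: 4.35
position: [0.4743, -0.0197, 0.1936]
tool_rot: [[-0.0, 0.57, 0.822], [0.0, 0.822, -0.57], [-1.0, 0.0, -0.0]]
ft_force: [-2.4, 1.6, 1.8]
grip_width: 0.0074
```

Request:
drive_tool:
  targets:
    - [[0.04,0,0,0,0,0,-1],[0.04,0,0,0,0,0,-1],[0,0,0,0,0,0,-1]]
  force: 100

```text
time_s: 4.65
position: [0.4744, -0.0197, 0.1892]
tool_rot: [[-0.0, 0.57, 0.822], [0.0, 0.822, -0.57], [-1.0, 0.0, -0.0]]
ft_force: [-2.9, 2.6, 3.2]
grip_width: 0.0067
```

Request:
drive_tool:
  targets:
    - [[0.04,0,0,0,0,0,-1],[0.02,0,0,0,0,0,-1],[0,0,0,0,0,0,-1]]
  force: 100

```text
time_s: 4.95
position: [0.4746, -0.0198, 0.188]
tool_rot: [[0.002, 0.569, 0.822], [-0.0, 0.822, -0.569], [-1.0, 0.001, 0.002]]
ft_force: [-9.2, 4.4, 21.0]
grip_width: 0.0067
```

Request:
drive_tool:
  targets:
    - [[0.01,0,0,0.1,0,0,-1],[0.015,0,0,0.1,0,0,-1],[0.015,0,0,0.1,0,0,-1]]
  force: 100

```text
time_s: 5.25
position: [0.4752, -0.0202, 0.1878]
tool_rot: [[0.004, 0.789, 0.614], [-0.002, 0.614, -0.789], [-1.0, 0.002, 0.004]]
ft_force: [-13.6, 3.6, 41.5]
grip_width: 0.0066
```

```bash
python3 - <<'E'
from h import *
s=snap('scene','s2.png'); w=snap('wrist','w3.png')
st=observe(); print(st['position'],st['ft_force'],st['wrist_torque'],st['q'])
a=cv2.resize(s['image'][90:200,160:290,::-1],None,fx=4,fy=4,interpolation=cv2.INTER_CUBIC)
b=cv2.resize(w['image'][130:384,150:370,::-1],None,fx=1.7,fy=1.7,interpolation=cv2.INTER_CUBIC)
cv2.imwrite('pics/s2c.png',a); cv2.imwrite('pics/w3c.png',b)
E
```

```text
[ 0.47513208 -0.02024858  0.1878717 ] [-12.96584508   2.91124514  36.37014429] [ 0.45627779  2.37450122 -0.13173783] [-1.67181090e+01  1.65739085e+01  9.01363273e+01 -4.99480375e-02
  7.30017064e+01  3.53539312e+01]
```

View pics/s2c.png

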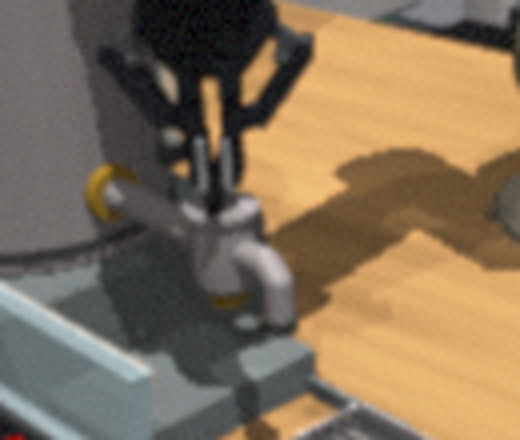

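View pics/w3c.png

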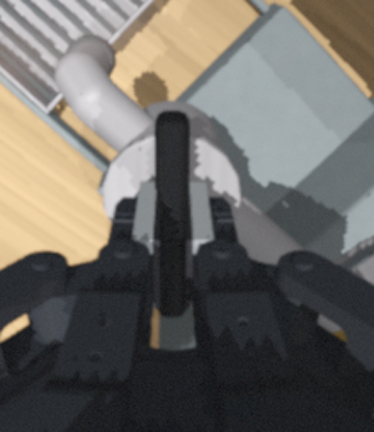

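```bash
python3 - <<'E'
from h import *
w=get_image('wrist'); save(w,'w3.npz')
w2={k:v for k,v in np.load('w2.npz').items()}; w1={k:v for k,v in np.load('w1.npz').items()}
def zf(w,a,b):
    for z in np.arange(.190,.2141,.004):
        print(round(z,3),round(1e3*np.linalg.norm(won(w,*a,z)-won(w,*b,z)),1),end=' | ')
    print()
zf(w1,(256.1,149.9),(256.8,230.4))
zf(w2,(252.4,166.1),(254,262.9))
zf(w,(251.2,197.3),(251.2,313.3))
E
python3 - <<'E'
import cv2
w=cv2.imread('pics/w3.png'); cv2.imwrite('pics/w3d.png',cv2.resize(w[180:330,190:320],None,fx=4,fy=4,interpolation=cv2.INTER_CUBIC))
E
```

```text
0.19 74.4 | 0.194 73.2 | 0.198 72.0 | 0.202 70.8 | 0.206 69.6 | 0.21 68.4 | 0.214 67.2 | 
0.19 76.0 | 0.194 74.5 | 0.198 73.0 | 0.202 71.5 | 0.206 69.9 | 0.21 68.4 | 0.214 66.9 | 
0.19 73.5 | 0.194 71.4 | 0.198 69.3 | 0.202 67.2 | 0.206 65.1 | 0.21 63.1 | 0.214 61.0 |
```

View pics/w3d.png

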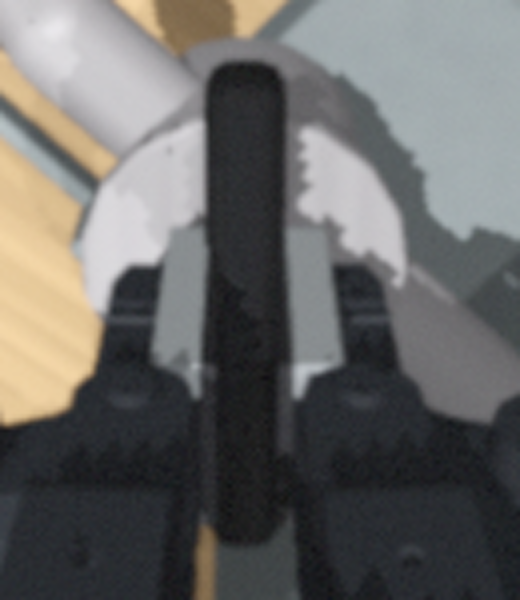

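```bash
python3 - <<'E'
import cv2,numpy as np
a=cv2.imread('pics/s0.png')[115:180,185:250]; b=cv2.imread('pics/s2.png')[115:180,185:250]
cv2.imwrite('pics/cmp.png',cv2.resize(np.hstack([a,b]),None,fx=6,fy=6,interpolation=cv2.INTER_CUBIC))
E
```

```text
(no output)
```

View pics/cmp.png

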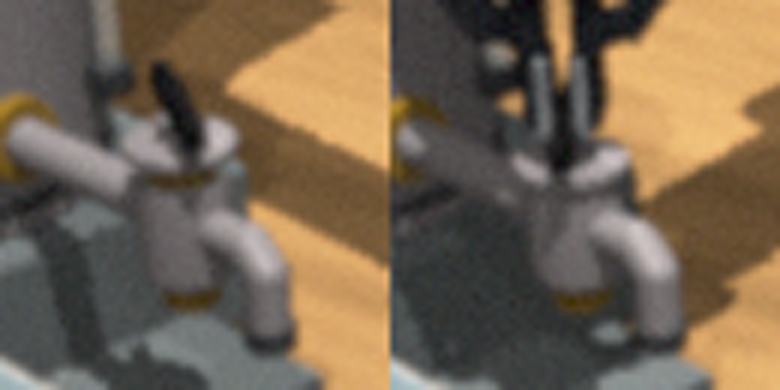

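Side by side, the golden gap under the collar (180,180) has gone in the second view. The collar is down on the rim at about 0.80 rad. I'll keep turning under pressure.

Request:
drive_tool:
  targets:
    - [[0,0,0,0.11,0,0,-1],[0,0,0,0.11,0,0,-1],[0,0,0,0.11,0,0,-1],[0,0,0,0.11,0,0,-1]]
  force: 100

```text
time_s: 5.8
position: [0.4754, -0.0211, 0.1878]
tool_rot: [[0.005, 0.976, 0.219], [-0.004, 0.219, -0.976], [-1.0, 0.004, 0.005]]
ft_force: [-11.6, -1.7, 34.4]
grip_width: 0.0065
```

Request:
drive_tool:
  targets:
    - [[0,0,0,0.11,0,0,-1],[0,0,0,0.11,0,0,-1],[0,0,0,0.1,0,0,-1],[0,0,0,0,0,0,-1]]
  force: 100

```text
time_s: 6.2
position: [0.4755, -0.0217, 0.1879]
tool_rot: [[0.005, 0.995, -0.098], [-0.005, -0.098, -0.995], [-1.0, 0.006, 0.005]]
ft_force: [-11.3, -5.5, 33.5]
grip_width: 0.0065
```

```bash
python3 - <<'E'
from h import *
st=observe(); print(st['position'],st['ft_force'],st['wrist_torque'],st['q'])
R=st['tool_rot'];print(np.arctan2(R[0,1],R[1,1])+np.load('p.npy')[2])
E
```

```text
[ 0.475489   -0.02172827  0.18787761] [-11.30884807  -5.49488782  33.4539684 ] [-0.94111563  2.38883759 -0.05088967] [-16.78969588  16.59644242  90.10213297  -0.22169486  72.92910546
  78.89483096]
1.5632822602366059
```

Request:
drive_tool:
  targets:
    - [[0,0,0,0,0,0,0],[0,0,0,0,0,0,0],[-0.1,0,0,0,0,0,0],[-0.9,0,0,0,0,0,0],[-0.9,0,0,0,0,0,0]]
  force: 40

```text
time_s: 6.7
position: [0.4743, -0.02, 0.2798]
tool_rot: [[-0.003, 0.995, -0.095], [0.001, -0.095, -0.995], [-1.0, -0.003, -0.0]]
ft_force: [1.5, -0.6, 0.2]
grip_width: 0.0427
```

```bash
python3 - <<'E'
from h import *
w=snap('wrist','w4.png'); save(w,'w4.npz'); s=snap('scene','s3.png')
print(observe()['position'],observe()['ft_force'])
cv2.imwrite('pics/s3c.png',cv2.resize(s['image'][100:190,170:290,::-1],None,fx=5,fy=5,interpolation=cv2.INTER_CUBIC))
E
```

```text
[ 0.47661791 -0.02050997  0.28435572] [ 0.41531897 -0.08261314 -0.80358643]
```

View pics/w4.png

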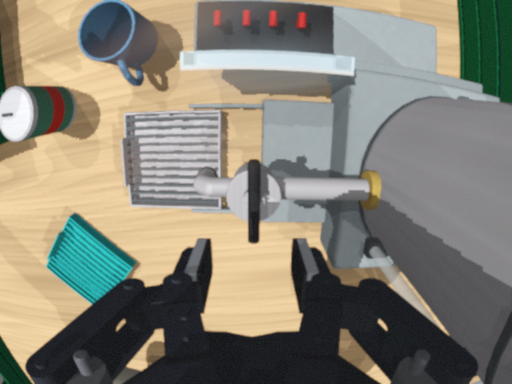

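View pics/s3c.png

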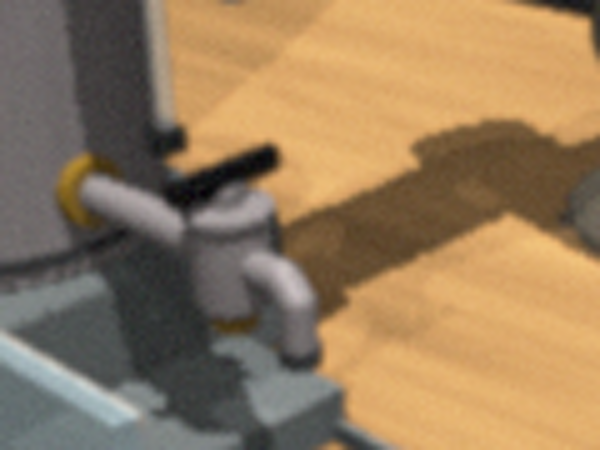

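```bash
python3 - <<'E'
from h import *
np.save('p.npy',[.4742,-.0205,-.1056])
w={k:v for k,v in np.load('w4.npz').items()}
for q in [(122,140),(123,183),(126,112),(132,209),(222,110)]: print('tray',w2m(won(w,*q,.022)))
for q in [(218,18),(247,18),(274,18),(303,19)]: print('sw',w2m(won(w,*q,.09)))
print('spout',w2m(won(w,197,185,.12)), 'mughandle',w2m(won(w,135,82,.05)))
plan([m2w((0,215,120)),m2w((0,215,14))])
E
```

```text
tray [ 31.79752521 186.24893701]
tray [-32.40923972 190.7365752 ]
tray [ 71.73328766 177.5134773 ]
tray [-73.34431369 180.6434764 ]
tray [69.13121115 39.91879004]
sw [176.61613045  38.64393163]
sw [176.10118605   6.65727217]
sw [176.76927316 -23.020237  ]
sw [177.51423497 -55.3476785 ]
spout [-7.55336446 58.09593123] mughandle [110.87864814 151.12344423]
[0.66,-0.01,-0.86,0.00,0,0,G], 
[0.66,-0.01,-0.86,0.00,0,0,G], 
[0.66,-0.01,-0.86,0.00,0,0,G], 
[0.66,-0.01,-0.86,0.00,0,0,G], 
[0.66,-0.01,-0.86,0.00,0,0,G], 

[0.71,-0.01,-0.00,0.00,0,0,G], 
[0.71,-0.01,-0.00,0.00,0,0,G], 
[0.71,-0.01,-0.00,0.00,0,0,G],
```

Request:
drive_tool:
  targets:
    - [[0.66,-0.01,-0.86,0,0,0,-1],[0.66,-0.01,-0.86,0,0,0,-1],[0.66,-0.01,-0.86,0,0,0,-1],[0.66,-0.01,-0.86,0,0,0,-1],[0.66,-0.01,-0.86,0,0,0,-1]]
  force: 30

```text
time_s: 7.3
position: [0.491, 0.1792, 0.1252]
tool_rot: [[-0.0, 0.995, -0.095], [-0.0, -0.095, -0.995], [-1.0, -0.0, 0.0]]
ft_force: [1.4, -0.2, 0.8]
grip_width: -0.0002
```

Request:
drive_tool:
  targets:
    - [[0.7,0,0,0,0,0,-1],[0.7,0,0,0,0,0,-1],[0.7,0,0,0,0,0,-1],[0,0,0,0,0,0,-1]]

```text
time_s: 7.7
position: [0.4888, 0.1774, 0.018]
tool_rot: [[-0.008, 0.995, -0.095], [-0.001, -0.095, -0.995], [-1.0, -0.008, 0.002]]
ft_force: [-0.5, -0.7, 0.8]
grip_width: 0.0003
```

```bash
python3 - <<'E'
from h import *
st=observe(); print(st['position'],w2m(st['position']),st['ft_force'])
d=m2w((0,165,14))-m2w((0,215,14)); print(st['tool_rot'].T@d/.05)
E
```

```text
[0.48877493 0.1773791  0.01799926] [ -6.36347687 198.31307237] [-0.49440625 -0.69726496  0.76898502]
[ 0.00200993 -0.01048017  0.99994306]
```

Request:
drive_tool:
  targets:
    - [[0,0.12,0.1,0,0,0,-1],[0,0,0.2,0,0,0,-1],[0,0,0.2,0,0,0,-1],[0,0,0.2,0,0,0,-1],[0,0,0.2,0,0,0,-1]]

```text
time_s: 8.2
position: [0.493, 0.1313, 0.0227]
tool_rot: [[0.001, 0.995, -0.096], [0.0, -0.096, -0.995], [-1.0, 0.001, -0.0]]
ft_force: [-0.2, 1.9, 1.3]
grip_width: 0.0
```

Request:
drive_tool:
  targets:
    - [[0,0,0.1,0,0,0,-1],[0,0,0.1,0,0,0,-1]]

```text
time_s: 8.4
position: [0.4919, 0.1218, 0.0221]
tool_rot: [[0.0, 0.995, -0.096], [0.0, -0.096, -0.995], [-1.0, 0.0, -0.0]]
ft_force: [-0.1, 2.4, 1.4]
grip_width: 0.0003
```

```bash
python3 - <<'E'
from h import *
st=observe(); print(st['position'],w2m(st['position']),st['ft_force'])
w=snap('wrist','w5.png')
E
```

```text
[0.49189975 0.12182048 0.02209732] [  2.60003054 143.39330537] [-0.12842286  2.37962607  1.36811545]
```

View pics/w5.png

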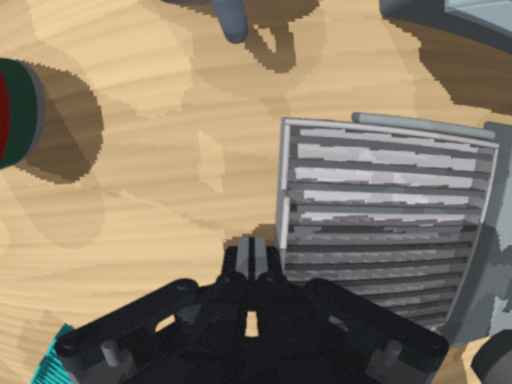

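The tray slides squarely between the rails, with the fingers at its front wall and its rear near the plinth at (495,150). I'll keep pushing until it stops.

Request:
drive_tool:
  targets:
    - [[0,0,0.06,0,0,0,-1],[0,0,0.06,0,0,0,-1],[0,0,0.06,0,0,0,-1]]

```text
time_s: 8.75
position: [0.4897, 0.1179, 0.0219]
tool_rot: [[-0.002, 0.995, -0.098], [0.009, -0.098, -0.995], [-1.0, -0.003, -0.009]]
ft_force: [-2.7, 47.7, 5.8]
grip_width: -0.0002
```

Request:
drive_tool:
  targets:
    - [[0,0,0.06,0,0,0,-1],[0,0,0.06,0,0,0,-1]]

```text
time_s: 8.95
position: [0.4897, 0.1171, 0.0225]
tool_rot: [[0.001, 0.995, -0.099], [0.018, -0.099, -0.995], [-1.0, -0.001, -0.018]]
ft_force: [0.3, 86.3, 8.6]
grip_width: -0.0001
```

Request:
drive_tool:
  targets:
    - [[0,0,-0.2,0,0,0,-1],[0,0,-0.5,0,0,0,-1],[-0.2,0,-0.5,0,0,0,-1],[-0.6,0,0,0,0,0,-1]]

```text
time_s: 9.35
position: [0.4949, 0.1692, 0.0603]
tool_rot: [[-0.005, 0.996, -0.092], [-0.001, -0.092, -0.996], [-1.0, -0.005, 0.001]]
ft_force: [0.6, -0.5, -0.2]
grip_width: 0.0
```

```bash
python3 - <<'E'
from h import *
st=observe(); print(st['position'],w2m(st['position']),st['ft_force'])
w=snap('wrist','w6.png'); t=snap('top','t2.png')
cv2.imwrite('pics/t2c.png',cv2.resize(t['image'][130:300,190:440,::-1],None,fx=3.2,fy=3.2,interpolation=cv2.INTER_CUBIC))
E
```

```text
[0.49491268 0.16915123 0.0603471 ] [  0.60732971 190.77797791] [ 0.63621028 -0.51467801 -0.21133238]
```

View pics/t2c.png

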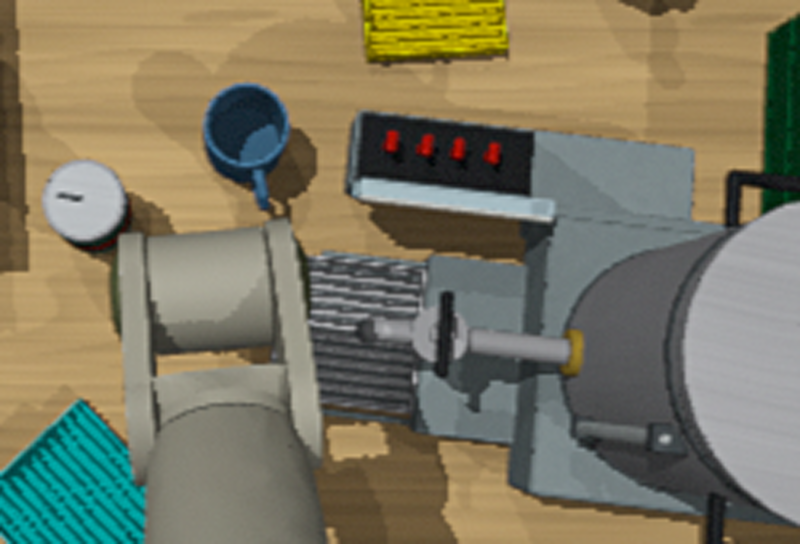

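View pics/w6.png

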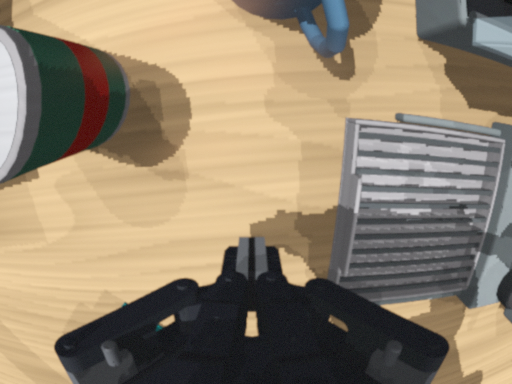

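```bash
python3 - <<'E'
from h import *
w={k:v for k,v in np.load('w4.npz').items()}; c,_=wray(w,100,100); print('cam rel',c-np.array([0.4766,-0.0205,.2843]))
plan([m2w((0,190,200)),m2w((176,74,200)),m2w((176,74,100))],step=.035)
E
```

```text
cam rel [ 0.07499293 -0.0072068   0.13791157]
[-0.68,-0.01,-0.00,0.00,0,0,G], 
[-0.68,-0.01,-0.00,0.00,0,0,G], 
[-0.68,-0.01,-0.00,0.00,0,0,G], 
[-0.68,-0.01,-0.00,0.00,0,0,G], 
[0.00,0.70,0.47,0.00,0,0,G], 

[0.00,0.70,0.47,0.00,0,0,G], 
[0.00,0.70,0.47,0.00,0,0,G], 
[0.00,0.70,0.47,0.00,0,0,G], 
[0.00,0.70,0.47,0.00,0,0,G], 
[0.67,-0.00,0.00,0.00,0,0,G], 

[0.67,-0.00,0.00,0.00,0,0,G], 
[0.67,-0.00,0.00,0.00,0,0,G],
```

Request:
drive_tool:
  targets:
    - [[-0.7,0,0,0,0,0,-1],[-0.7,0,0,0,0,0,-1],[-0.7,0,0,0,0,0,-1],[-0.7,0,0,0,0,0,-1]]

```text
time_s: 9.85
position: [0.4959, 0.1668, 0.2027]
tool_rot: [[-0.001, 0.995, -0.095], [-0.001, -0.095, -0.995], [-1.0, -0.001, 0.001]]
ft_force: [0.0, 0.1, 0.3]
grip_width: -0.0001
```

Request:
drive_tool:
  targets:
    - [[0,0.7,0.47,0,0,0,-1],[0,0.7,0.47,0,0,0,-1],[0,0.7,0.47,0,0,0,-1],[0,0.7,0.47,0,0,0,-1],[0,0.7,0.47,0,0,0,-1]]

```text
time_s: 10.35
position: [0.6603, 0.0319, 0.201]
tool_rot: [[-0.001, 0.995, -0.095], [-0.0, -0.095, -0.995], [-1.0, -0.001, 0.0]]
ft_force: [1.1, 0.5, 0.0]
grip_width: 0.0002
```

```bash
python3 - <<'E'
from h import *
st=observe(); print(st['position'],w2m(st['position']),st['ft_force'])
w=snap('wrist','w7.png'); save(w,'w7.npz')
plan([m2w((176,74,120)),m2w((176,74,80))],step=.035)
E
```

```text
[0.6602549  0.03190761 0.20098327] [179.49451906  71.72657192] [1.09411252 0.54795626 0.04941702]
[0.53,-0.05,-0.04,0.00,0,0,G], 
[0.53,-0.05,-0.04,0.00,0,0,G], 
[0.53,-0.05,-0.04,0.00,0,0,G], 
[0.40,-0.00,-0.00,0.00,0,0,G], 
[0.40,-0.00,-0.00,0.00,0,0,G],
```

View pics/w7.png

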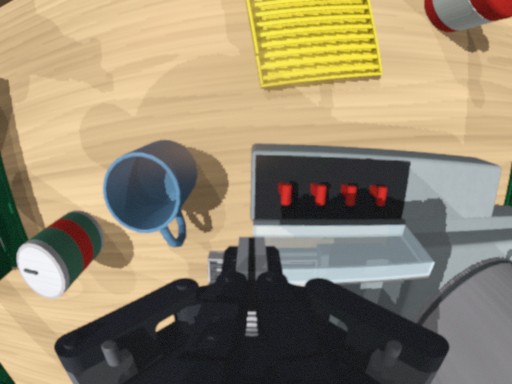

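```bash
python3 - <<'E'
from h import *
w={k:v for k,v in np.load('w7.npz').items()}
cv2.imwrite('pics/w7c.png',cv2.resize(w['image'][135:245,240:420,::-1],None,fx=4,fy=4,interpolation=cv2.INTER_CUBIC))
for q in [(286,186),(319,186),(350,187),(380,188)]: print('tip',w2m(won(w,*q,.09)))
for q in [(254,146),(252,221)]: print('front corners',w2m(won(w,*q,.06)))
E
```

```text
tip [185.58894888  40.49154922]
tip [185.98391574  10.33903085]
tip [185.48453225 -19.51849408]
tip [185.01211334 -50.58304921]
front corners [216.71817301  69.06661218]
front corners [139.3232641   70.18846527]
```

View pics/w7c.png

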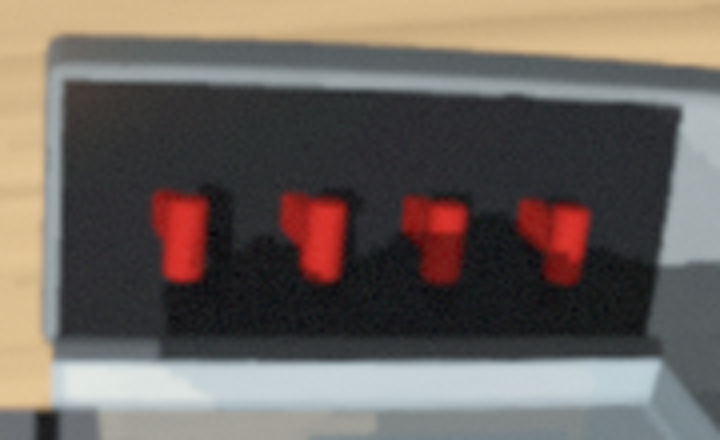

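Request:
drive_tool:
  targets:
    - [[0.6,-0.05,-0.05,0,0,0,-1],[0.6,0,0,0,0,0,-1],[0.6,0,0,0,0,0,-1],[0.6,0,0,0,0,0,-1],[0,0,0,0,0,0,-1]]

```text
time_s: 10.9
position: [0.6546, 0.0362, 0.0771]
tool_rot: [[-0.009, 0.995, -0.095], [0.001, -0.095, -0.995], [-1.0, -0.009, 0.0]]
ft_force: [0.8, 0.0, 0.2]
grip_width: -0.0002
```

```bash
python3 - <<'E'
from h import *
st=observe(); print(st['position'],w2m(st['position']),st['ft_force'])
plan([m2w((177,-90,80))],step=.02)
E
```

```text
[0.65461955 0.03617441 0.07708458] [173.44082409  75.37562293] [0.80000715 0.02675516 0.21113053]
[-0.01,0.00,0.37,0.00,0,0,G], 
[-0.01,0.00,0.37,0.00,0,0,G], 
[-0.01,0.00,0.37,0.00,0,0,G], 
[-0.01,0.00,0.37,0.00,0,0,G], 
[-0.01,0.00,0.37,0.00,0,0,G], 

[-0.01,0.00,0.37,0.00,0,0,G], 
[-0.01,0.00,0.37,0.00,0,0,G], 
[-0.01,0.00,0.37,0.00,0,0,G], 
[-0.01,0.00,0.37,0.00,0,0,G],
```

Request:
drive_tool:
  targets:
    - [[0,0.03,0.35,0,0,0,-1],[0,0,0.35,0,0,0,-1],[0,0,0.35,0,0,0,-1],[0,0,0.35,0,0,0,-1],[0,0,0.35,0,0,0,-1]]

```text
time_s: 11.4
position: [0.6501, -0.0529, 0.0826]
tool_rot: [[0.001, 0.995, -0.096], [-0.0, -0.096, -0.995], [-1.0, 0.001, 0.0]]
ft_force: [-0.4, 2.2, 2.3]
grip_width: -0.0003
```

Request:
drive_tool:
  targets:
    - [[0,0,0.35,0,0,0,-1],[0,0,0.35,0,0,0,-1],[0,0,0.35,0,0,0,-1],[0,0,0.35,0,0,0,-1]]

```text
time_s: 11.8
position: [0.6433, -0.1224, 0.0818]
tool_rot: [[-0.0, 0.995, -0.095], [-0.001, -0.095, -0.995], [-1.0, -0.0, 0.001]]
ft_force: [-0.0, -0.2, -0.1]
grip_width: -0.0001
```

```bash
python3 - <<'E'
from h import *
st=observe(); print(st['position'],w2m(st['position']),st['ft_force'])
E
```

```text
[ 0.64332903 -0.12243305  0.08183859] [178.93103024 -83.53837721] [-0.02274525 -0.17551563 -0.05936603]
```

Request:
drive_tool:
  targets:
    - [[0,0,0.3,0,0,0,-1],[-0.7,0,0,0,0,0,-1],[-0.7,0,0,0,0,0,-1],[-0.7,0,0,0,0,0,-1],[-0.3,0,0,0,0,0,-1]]

```text
time_s: 12.3
position: [0.6428, -0.1367, 0.2058]
tool_rot: [[0.005, 0.995, -0.095], [-0.002, -0.095, -0.995], [-1.0, 0.005, 0.002]]
ft_force: [0.0, 0.3, -0.2]
grip_width: 0.0
```

```bash
python3 - <<'E'
from h import *
st=observe(); print(st['position'],w2m(st['position']),st['ft_force'])
w=snap('wrist','w8.png'); s=snap('scene','s4.png')
cv2.imwrite('pics/w8c.png',cv2.resize(w['image'][100:260,90:330,::-1],None,fx=2.5,fy=2.5,interpolation=cv2.INTER_CUBIC))
cv2.imwrite('pics/s4c.png',cv2.resize(s['image'][100:260,90:270,::-1],None,fx=3.3,fy=3.3,interpolation=cv2.INTER_CUBIC))
plan([m2w((60,20,205)),m2w((60,20,205))])
E
```

```text
[ 0.64284409 -0.13669641  0.20575596] [179.95220716 -97.77340406] [ 0.00162866  0.28626578 -0.22224919]
[-0.01,-0.79,-0.79,0.00,0,0,G], 
[-0.01,-0.79,-0.79,0.00,0,0,G], 
[-0.01,-0.79,-0.79,0.00,0,0,G], 
[0.00,0.00,0.00,0.00,0,0,G],
```

View pics/w8c.png

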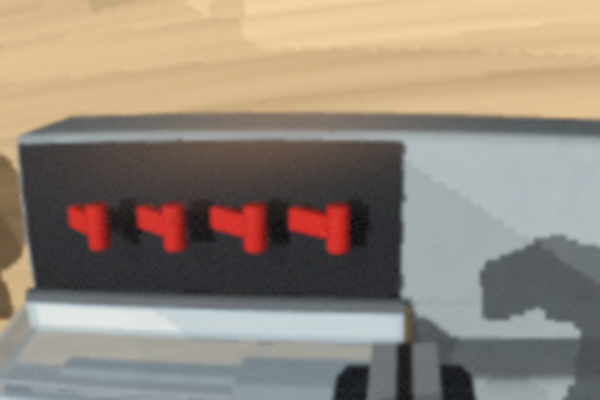

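View pics/s4c.png

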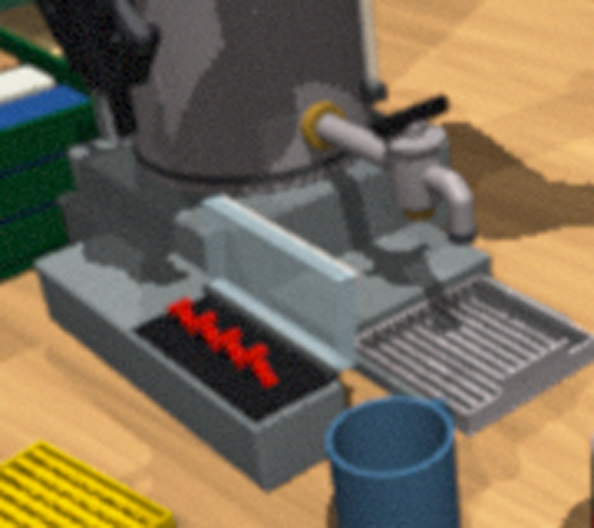

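```bash
python3 - <<'E'
from h import *
w=get_image('wrist')
for u,v in [(98,228),(175,228),(256,228),(339,229)]: print('tip if laid',w2m(won(w,90+u/2.5,100+v/2.5,.072)),'if up',w2m(won(w,90+u/2.5,100+v/2.5,.091)))
for u,v in [(35,303),(408,310)]: print('cover edge',w2m(won(w,90+u/2.5,100+v/2.5,.137)))
im=w['image']; cv2.imwrite('pics/w8d.png',cv2.resize(im[170:215,110:240,::-1],None,fx=6,fy=6,interpolation=cv2.INTER_CUBIC))
s=cv2.imread('pics/s4.png'); s0=cv2.imread('pics/s0.png'); cv2.imwrite('pics/s4d.png',cv2.resize(np.hstack([s0[180:225,130:195],s[180:225,130:195]]),None,fx=6,fy=6,interpolation=cv2.INTER_CUBIC))
E
```

```text
tip if laid [174.26286664  26.62609701] if up [179.93335784  18.10714152]
tip if laid [174.46173204  -7.28535965] if up [180.11850883 -13.46566808]
tip if laid [174.68895296 -40.66512554] if up [180.33005983 -44.54345407]
tip if laid [174.54086933 -73.40456533] if up [180.19218854 -75.02507298]
cover edge [167.42259006  24.70333191]
cover edge [168.15612361 -99.68120682]
```

View pics/s4d.png

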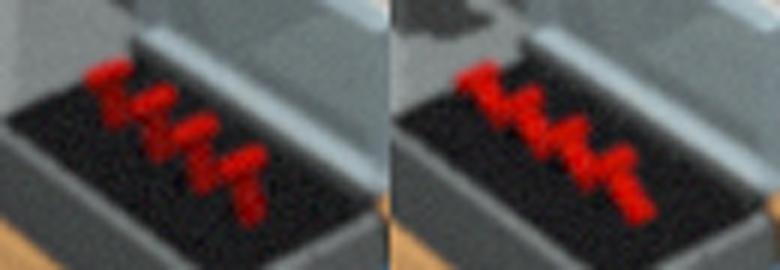

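View pics/w8d.png

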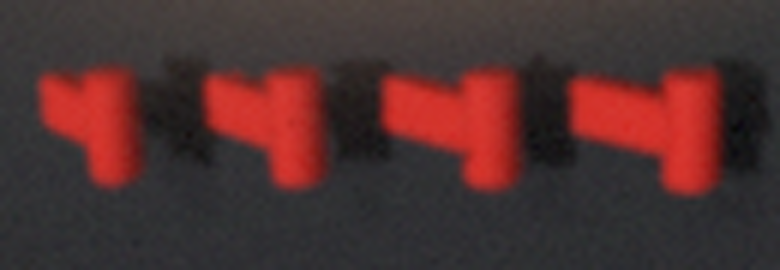

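Both views show the four paddles laid over by about 0.8 rad. That is past 0.7 but high for the cover, so I'll drag once more, lower.

```bash
python3 - <<'E'
from h import *
plan([m2w((178,76,180)),m2w((178,76,85))],step=.04)
E
```

```text
[0.09,0.00,-0.69,0.00,0,0,G], 
[0.09,0.00,-0.69,0.00,0,0,G], 
[0.09,0.00,-0.69,0.00,0,0,G], 
[0.09,0.00,-0.69,0.00,0,0,G], 
[0.09,0.00,-0.69,0.00,0,0,G], 

[0.63,-0.00,-0.00,0.00,0,0,G], 
[0.63,-0.00,-0.00,0.00,0,0,G], 
[0.63,-0.00,-0.00,0.00,0,0,G],
```

Request:
drive_tool:
  targets:
    - [[0.09,0,-0.7,0,0,0,-1],[0.09,0,-0.7,0,0,0,-1],[0.09,0,-0.7,0,0,0,-1],[0.09,0,-0.7,0,0,0,-1],[0.09,0,-0.7,0,0,0,-1]]

```text
time_s: 12.95
position: [0.6582, 0.0397, 0.1771]
tool_rot: [[-0.003, 0.995, -0.095], [0.0, -0.095, -0.995], [-1.0, -0.003, 0.0]]
ft_force: [0.7, 0.5, -0.8]
grip_width: -0.0001
```

Request:
drive_tool:
  targets:
    - [[0.6,0,0,0,0,0,-1],[0.6,0,0,0,0,0,-1],[0.6,0,0,0,0,0,-1],[0,0,0,0,0,0,-1],[0,0,0,0,0,0,-1]]

```text
time_s: 13.45
position: [0.6586, 0.0384, 0.0889]
tool_rot: [[-0.002, 0.995, -0.095], [0.0, -0.095, -0.995], [-1.0, -0.002, 0.0]]
ft_force: [-0.2, -0.3, 0.4]
grip_width: 0.0
```

```bash
python3 - <<'E'
from h import *
st=observe(); print(st['position'],w2m(st['position']),st['ft_force'])
E
```

```text
[0.65856411 0.03838886 0.08886968] [177.1299934   77.99350421] [-0.16047141 -0.34387917  0.44576016]
```

Request:
drive_tool:
  targets:
    - [[0.26,0,0,0,0,0,-1],[0,0,0.2,0,0,0,-1],[0,0,0.3,0,0,0,-1],[0,0,0.3,0,0,0,-1],[0,0,0.3,0,0,0,-1]]

```text
time_s: 13.95
position: [0.6535, -0.0177, 0.0769]
tool_rot: [[0.001, 0.995, -0.096], [0.0, -0.096, -0.995], [-1.0, 0.001, -0.0]]
ft_force: [0.4, 0.2, 1.2]
grip_width: 0.0
```

Request:
drive_tool:
  targets:
    - [[0,0,0.3,0,0,0,-1],[0,0,0.3,0,0,0,-1],[0,0,0.3,0,0,0,-1],[0,0,0.3,0,0,0,-1],[0,0,0.3,0,0,0,-1]]

```text
time_s: 14.45
position: [0.6462, -0.0922, 0.0764]
tool_rot: [[-0.0, 0.995, -0.095], [-0.0, -0.095, -0.995], [-1.0, 0.0, 0.0]]
ft_force: [-0.7, 0.9, 0.2]
grip_width: -0.0001
```

Request:
drive_tool:
  targets:
    - [[0,0,0.3,0,0,0,-1],[0,0,0.3,0,0,0,-1],[0,0,0.3,0,0,0,-1],[0,0,0,0,0,0,-1]]

```text
time_s: 14.85
position: [0.6419, -0.1379, 0.0763]
tool_rot: [[0.0, 0.995, -0.097], [-0.001, -0.097, -0.995], [-1.0, 0.0, 0.001]]
ft_force: [0.3, -0.4, 1.0]
grip_width: 0.0002
```

Request:
drive_tool:
  targets:
    - [[-0.7,0,0,0,0,0,-1],[-0.7,0,0,0,0,0,-1],[-0.7,0,0,0,0,0,-1],[-0.5,0,0,0,0,0,-1],[0,0,0,0,0,0,-1]]

```text
time_s: 15.35
position: [0.6433, -0.1356, 0.2106]
tool_rot: [[0.007, 0.996, -0.095], [-0.003, -0.094, -0.996], [-1.0, 0.007, 0.002]]
ft_force: [-0.2, 0.1, -0.4]
grip_width: -0.0002
```

```bash
python3 - <<'E'
from h import *
w=snap('wrist','w9.png'); s=snap('scene','s5.png')
a=cv2.resize(w['image'][150:240,90:270,::-1],None,fx=4,fy=4,interpolation=cv2.INTER_CUBIC)
b=cv2.resize(s['image'][165:230,120:230,::-1],None,fx=5,fy=4,interpolation=cv2.INTER_CUBIC)
c=np.zeros((620,720,3),np.uint8); c[:360]=a; c[360:620,:550]=b; cv2.imwrite('pics/w9c.png',cv2.resize(c,None,fx=.95,fy=.95))
st=observe(); print(w2m(st['position']),st['position'])
plan([m2w((90,20,205)),m2w((90,20,118))],step=.04)
E
```

```text
[178.98462692 -96.39232237] [ 0.64202747 -0.13522104  0.20617972]
[0.01,-0.58,-0.78,0.00,0,0,G], 
[0.01,-0.58,-0.78,0.00,0,0,G], 
[0.01,-0.58,-0.78,0.00,0,0,G], 
[0.58,-0.00,0.00,0.00,0,0,G], 
[0.58,-0.00,0.00,0.00,0,0,G], 

[0.58,-0.00,0.00,0.00,0,0,G],
```

View pics/w9c.png

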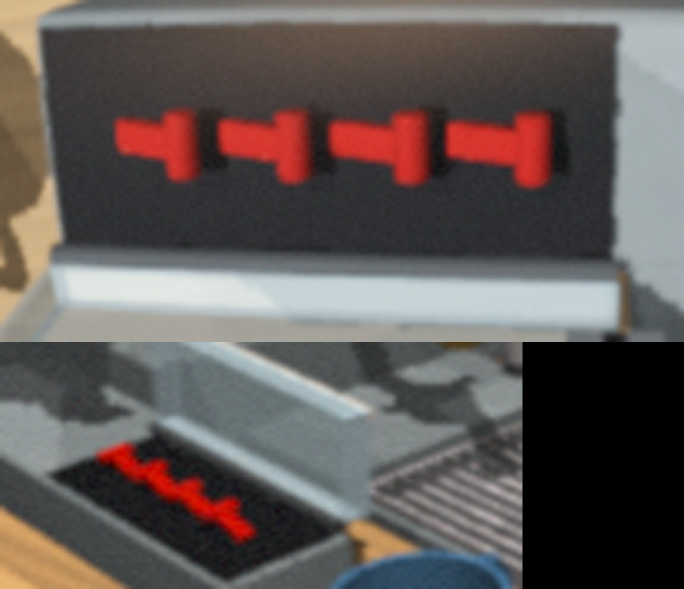

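All four are now laid well over. Next I go behind the cover.

Request:
drive_tool:
  targets:
    - [[0,-0.58,-0.78,0,0,0,-1],[0,-0.58,-0.78,0,0,0,-1],[0,-0.58,-0.78,0,0,0,-1],[0,0,0,0,0,0,-1]]

```text
time_s: 15.85
position: [0.5633, -0.0062, 0.2054]
tool_rot: [[-0.004, 0.996, -0.091], [0.002, -0.091, -0.996], [-1.0, -0.004, -0.002]]
ft_force: [-0.1, -1.0, 0.6]
grip_width: 0.0004
```

```bash
python3 - <<'E'
from h import *
w=snap('wrist','w10.png')
st=observe(); print(w2m(st['position']),st['position'])
E
```

```text
[88.99886482 21.53544893] [ 0.56497302 -0.00846534  0.20550215]
```

View pics/w10.png

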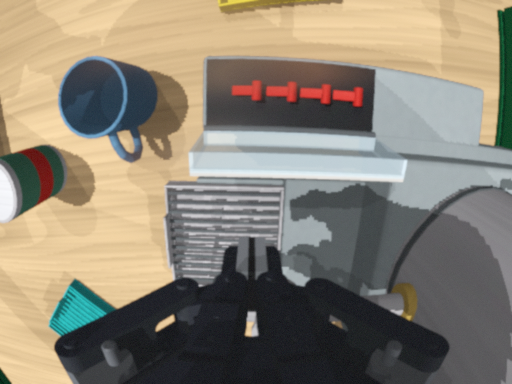

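Request:
drive_tool:
  targets:
    - [[0.58,0,0,0,0,0,-1],[0.58,0,0,0,0,0,-1],[0.58,0,0,0,0,0,-1],[0,0.3,0,0,0,0,-1],[0,0.3,0,0,0,0,-1]]

```text
time_s: 16.4
position: [0.5964, -0.0145, 0.1171]
tool_rot: [[-0.004, 0.995, -0.096], [0.001, -0.096, -0.995], [-1.0, -0.004, -0.0]]
ft_force: [-0.2, 0.3, -0.2]
grip_width: -0.0001
```

Request:
drive_tool:
  targets:
    - [[0,0.3,0,0,0,0,-1],[0,0.3,0,0,0,0,-1],[0,0.3,0,0,0,0,-1]]

```text
time_s: 16.7
position: [0.6418, -0.0189, 0.1177]
tool_rot: [[-0.002, 0.995, -0.096], [0.0, -0.096, -0.995], [-1.0, -0.002, -0.0]]
ft_force: [-0.8, -0.4, -0.1]
grip_width: -0.0
```

```bash
python3 - <<'E'
from h import *
w=snap('wrist','w11.png')
st=observe(); print(w2m(st['position']),st['position'],st['ft_force'])
E
```

```text
[168.29026904  19.08316352] [ 0.64356425 -0.01926158  0.11762009] [-1.77799032 -0.87594769  0.49433653]
```

View pics/w11.png

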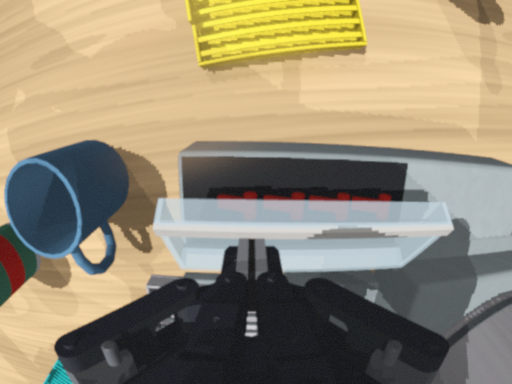

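The cover is tipping over the switches, with its edge at row 220. I'll push on so it falls, then press it lightly.

Request:
drive_tool:
  targets:
    - [[0,0.3,0,0,0,0,-1],[0,0.3,0,0,0,0,-1],[0,0.2,0,0,0,0,-1],[-0.5,-0.1,0,0,0,0,-1],[-0.7,0,0,0,0,0,-1]]

```text
time_s: 17.25
position: [0.675, -0.0219, 0.1765]
tool_rot: [[-0.007, 0.995, -0.096], [0.001, -0.096, -0.995], [-1.0, -0.007, -0.001]]
ft_force: [0.6, -0.5, 0.4]
grip_width: -0.0001
```

Request:
drive_tool:
  targets:
    - [[-0.7,0,0,0,0,0,-1],[0,-0.6,0,0,0,0,-1],[0,-0.6,0,0,0,0,-1],[0,-0.6,0,0,0,0,-1],[0,0,0,0,0,0,-1]]

```text
time_s: 17.75
position: [0.5837, -0.0127, 0.2138]
tool_rot: [[-0.003, 0.995, -0.096], [0.0, -0.096, -0.995], [-1.0, -0.003, -0.0]]
ft_force: [0.4, -1.3, 0.2]
grip_width: 0.0001
```

```bash
python3 - <<'E'
from h import *
w=snap('wrist','w12.png'); s=snap('scene','s6.png')
st=observe(); print(w2m(st['position']),st['position'],st['ft_force'])
cv2.imwrite('pics/s6c.png',cv2.resize(s['image'][100:260,90:290,::-1],None,fx=3.3,fy=3.3,interpolation=cv2.INTER_CUBIC))
E
```

```text
[111.08486797  19.05267264] [ 0.58667429 -0.01326223  0.21403716] [ 0.61841029 -0.6839647   0.45087085]
```

View pics/w12.png

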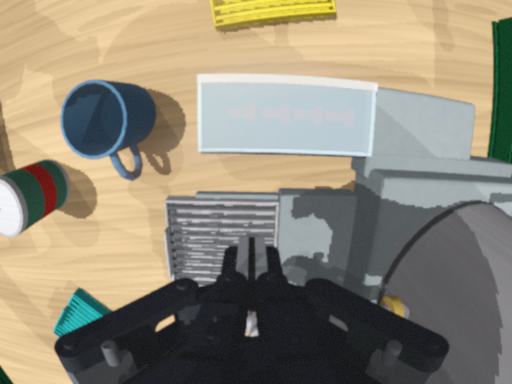

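View pics/s6c.png

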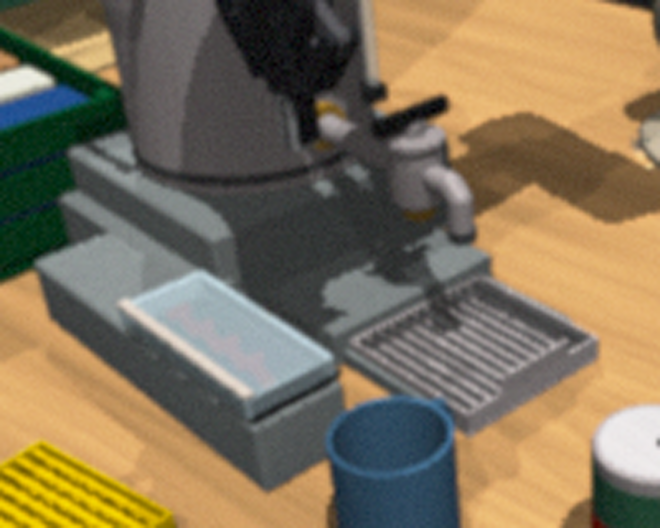

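```bash
python3 - <<'E'
from h import *
w=get_image('wrist'); s=get_image('scene')
def tw(wp,sp):
    a,r=wray(w,*wp); b,q=ray(s,*sp); x=np.linalg.lstsq(np.stack([r,-q],1),b-a,rcond=None)[0]; P=a+r*x[0];Q=b+q*x[1]; M=(P+Q)/2
    return np.round(np.r_[w2m(M),M[2]*1e3,1e3*np.linalg.norm(P-Q)],1)
im=w['image'][55:175,180:400,::-1]; cv2.imwrite('pics/w13c.png',cv2.resize(im,None,fx=3.5,fy=3.5,interpolation=cv2.INTER_CUBIC))
im=s['image'][170:235,115:205,::-1]; cv2.imwrite('pics/s7c.png',cv2.resize(im,None,fx=8,fy=8,interpolation=cv2.INTER_CUBIC))
S=lambda u,v:(90+u/3.3-.3,100+v/3.3-.3)
print(tw((198,74),S(252,398)),tw((377,82),S(122,303)),tw((372,156),S(203,272)),tw((198,153),S(333,355)))
import pickle; pickle.dump((w,s),open('ws.pkl','wb'))
E
```

```text
[212.8  70.4  82.9   9.8] [212.5 -95.9  86.7   9. ] [ 140.3 -100.3   78.6    5.9] [141.6  69.9  81.3   2.7]
```

View pics/w13c.png

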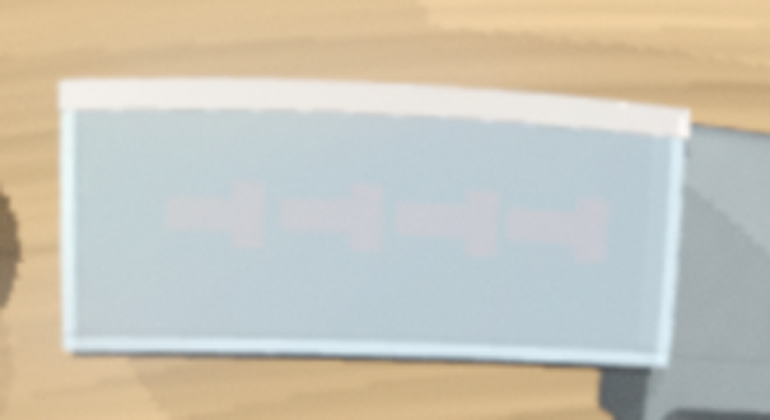

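View pics/s7c.png

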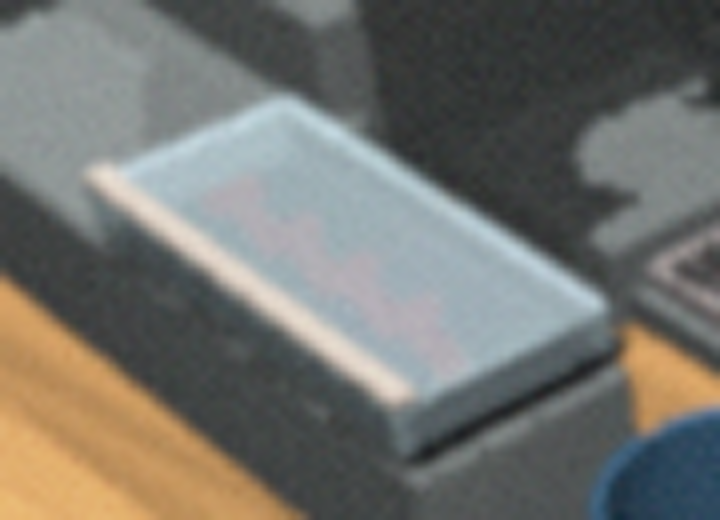

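The cover looks flat, with an even gap under its skirt at the front. I'll press lightly on it near the free edge to be sure.

```bash
python3 - <<'E'
from h import *
plan([m2w((200,-12,210)),m2w((200,-12,100))],step=.04)
E
```

```text
[0.03,0.59,0.21,0.00,0,0,G], 
[0.03,0.59,0.21,0.00,0,0,G], 
[0.03,0.59,0.21,0.00,0,0,G], 
[0.73,0.00,-0.00,0.00,0,0,G], 
[0.73,0.00,-0.00,0.00,0,0,G], 

[0.73,0.00,-0.00,0.00,0,0,G],
```

Request:
drive_tool:
  targets:
    - [[0.03,0.59,0.2,0,0,0,-1],[0.03,0.59,0.2,0,0,0,-1],[0.03,0.59,0.2,0,0,0,-1],[0.7,0,0,0,0,0,-1],[0.7,0,0,0,0,0,-1]]

```text
time_s: 18.45
position: [0.6734, -0.0519, 0.1381]
tool_rot: [[0.002, 0.995, -0.096], [-0.0, -0.096, -0.995], [-1.0, 0.002, 0.0]]
ft_force: [-0.2, -0.2, -1.0]
grip_width: 0.0001
```

Request:
drive_tool:
  targets:
    - [[0.5,0,0,0,0,0,-1],[0,0,0,0,0,0,-1],[0,0,0,0,0,0,-1]]

```text
time_s: 18.75
position: [0.6726, -0.0513, 0.1151]
tool_rot: [[0.0, 0.995, -0.095], [-0.0, -0.095, -0.995], [-1.0, 0.0, 0.0]]
ft_force: [0.6, -1.0, 1.3]
grip_width: -0.0003
```

Request:
drive_tool:
  targets:
    - [[0.1,0,0,0,0,0,-1],[0.1,0,0,0,0,0,-1],[0.05,0,0,0,0,0,-1]]

```text
time_s: 19.05
position: [0.6719, -0.051, 0.1026]
tool_rot: [[0.001, 0.995, -0.095], [-0.0, -0.095, -0.995], [-1.0, 0.001, 0.0]]
ft_force: [-0.0, -0.3, -0.2]
grip_width: -0.0001
```

Request:
drive_tool:
  targets:
    - [[0.1,0,0,0,0,0,-1],[0.1,0,0,0,0,0,-1],[0.04,0,0,0,0,0,-1]]

```text
time_s: 19.35
position: [0.6715, -0.0509, 0.0897]
tool_rot: [[-0.001, 0.995, -0.095], [0.0, -0.095, -0.995], [-1.0, -0.001, -0.0]]
ft_force: [-0.8, 0.6, -0.5]
grip_width: -0.0001
```

Request:
drive_tool:
  targets:
    - [[0.04,0,0,0,0,0,-1],[0.04,0,0,0,0,0,-1]]

```text
time_s: 19.55
position: [0.6718, -0.051, 0.0863]
tool_rot: [[0.0, 0.995, -0.095], [-0.0, -0.095, -0.995], [-1.0, 0.0, 0.0]]
ft_force: [0.4, -0.1, 0.5]
grip_width: 0.0
```

Request:
drive_tool:
  targets:
    - [[0.04,0,0,0,0,0,-1],[0,0,0,0,0,0,-1]]

```text
time_s: 19.75
position: [0.6717, -0.051, 0.0841]
tool_rot: [[-0.0, 0.995, -0.095], [0.0, -0.095, -0.995], [-1.0, -0.0, -0.0]]
ft_force: [0.0, -0.5, 0.7]
grip_width: -0.0003
```

Request:
drive_tool:
  targets:
    - [[0.04,0,0,0,0,0,-1],[0,0,0,0,0,0,-1]]

```text
time_s: 19.95
position: [0.672, -0.051, 0.0831]
tool_rot: [[0.001, 0.995, -0.095], [-0.0, -0.095, -0.995], [-1.0, 0.001, 0.0]]
ft_force: [-0.1, -0.1, 3.6]
grip_width: 0.0001
```

Request:
drive_tool:
  targets:
    - [[0.03,0,0,0,0,0,-1],[0,0,0,0,0,0,-1]]

```text
time_s: 20.15
position: [0.6721, -0.0511, 0.0828]
tool_rot: [[0.002, 0.995, -0.095], [-0.001, -0.095, -0.995], [-1.0, 0.002, 0.0]]
ft_force: [-4.5, -0.1, 11.4]
grip_width: -0.0
```

Request:
drive_tool:
  targets:
    - [[0.03,0,0,0,0,0,-1],[0,0,0,0,0,0,-1]]

```text
time_s: 20.35
position: [0.6721, -0.0511, 0.0826]
tool_rot: [[0.003, 0.995, -0.095], [-0.001, -0.095, -0.995], [-1.0, 0.003, 0.001]]
ft_force: [-8.0, 2.4, 19.5]
grip_width: 0.0001
```

It meets a firm stop at z 0.083, where the hinge side is about 0.081, so the cover is shut. I'll back away and do the final check.

Request:
drive_tool:
  targets:
    - [[-0.3,0,0,0,0,0,-1],[-0.7,0,0,0,0,0,-1],[-0.7,0,0,0,0,0,-1],[-0.7,0,0,0,0,0,-1],[-0.7,0,0,0,0,0,-1]]

```text
time_s: 20.85
position: [0.6716, -0.051, 0.2358]
tool_rot: [[-0.0, 0.995, -0.095], [0.0, -0.095, -0.995], [-1.0, -0.0, -0.0]]
ft_force: [1.0, -0.1, -0.1]
grip_width: -0.0004
```

Request:
drive_tool:
  targets:
    - [[-0.5,0,-0.5,0,0,0,-1],[-0.5,-0.3,-0.5,0,0,0,-1],[0,-0.3,0,0,0,0,-1],[0,0,0,0,0,0,-1],[0,0,0,0,0,0,-1]]

```text
time_s: 21.35
position: [0.6467, 0.0014, 0.284]
tool_rot: [[-0.001, 0.995, -0.095], [0.0, -0.095, -0.995], [-1.0, -0.001, -0.0]]
ft_force: [0.3, -0.1, -0.4]
grip_width: -0.0001
```

```bash
python3 - <<'E'
from h import *
w=snap('wrist','w14.png'); s=snap('scene','s8.png')
cv2.imwrite('pics/s8c.png',cv2.resize(s['image'][90:290,90:320,::-1],None,fx=2.9,fy=2.9,interpolation=cv2.INTER_CUBIC))
for q in [0]: print(w2m(observe()['position']),observe()['position'])
E
```

```text
[169.58674951  39.60619223] [0.64701671 0.00101047 0.28346176]
```

View pics/w14.png

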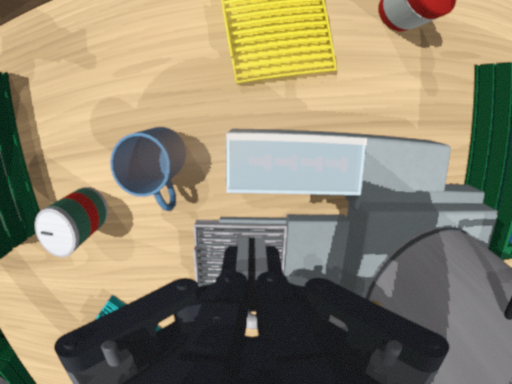

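View pics/s8c.png

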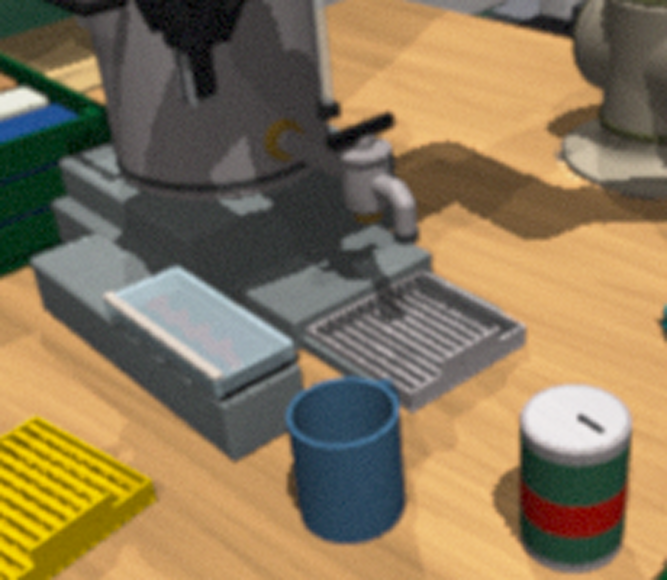

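```bash
python3 -c "
from rig import close_job; print(close_job())"
```

```text
the job is handed in; nothing more can be done
None
```

The dispenser is shut down and the job is handed in, at about 21.5 s of the 69 s allowed; the hand-in gave no verdict.

- **Tap:** I gripped the T-handle and pressed it down with 20–40 N while turning it clockwise. The gold gap under the collar had closed by about 0.80 rad. The gripper angle at the end was 1.56 rad, and after release the bar lay crosswise with the collar still down. I judged the depth from the pictures. A rough length estimate from the wrist camera suggested only about 3 mm of travel, but the side-by-side views and the firm stop said it was home.
- **Tray:** I pushed the grey tray along the rails until it stopped hard against the plinth; the push peaked at 86 N on the fingertips. It lies flat and square under the spout.
- **Switches:** The first drag left the four paddles at only about 0.8 rad. A second, lower drag laid them over to about 1.1 rad, estimated from the images.
- **Cover:** It fell shut over the switches. A light press near its free edge met a firm stop about 2 mm above the hinge side's estimated height, so it is flat to about 0.03 rad.
- **Mug and tin:** Both stand upright in the last pictures. I never touched them. The arm was clear of everything at hand-in.

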